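Set out the glass bells by height on the stall's display board

TASK

Lift the four red glass bells out of the packing tray and stand them on the cork pads of the black display board, one centred on each pad, in order of height, from the tallest next to the wire earring tree down to the shortest next to the goblet. They are glass: lower each one upright right down onto its pad before letting go, let nothing drop or fall over, and leave the earring tree and the goblet where they stand.

Things in the scene. Friction and masses are not known exactly. Their poses are not given: they have to be found in the camera images.
- bell_gold: tallest of four red glass bells, gold rim, collar and top bead: 140 mm tall, skirt 72 mm across, 150 g. Straight upright handle 14 mm thick (bead 15) from 77 to 140 mm above the foot; under it a 20 mm collar, then the dome. Origin: centre of underside, z up. Starts upright in a low wooden tray: 2 x 2 cells 86 mm apart, walls 30 mm high, floor 5 mm above the bench.
- bell_blue: second tallest of four red glass bells, blue rim, collar and top bead: 120 mm tall, skirt 63 mm across, 115 g. Straight upright handle 14 mm thick (bead 15) from 65 to 120 mm above the foot; under it a 20 mm collar, then the dome. Origin: centre of underside, z up. Starts upright in a low wooden tray: 2 x 2 cells 86 mm apart, walls 30 mm high, floor 5 mm above the bench.
- bell_green: third tallest of four red glass bells, green rim, collar and top bead: 100 mm tall, skirt 54 mm across, 85 g. Straight upright handle 14 mm thick (bead 15) from 54 to 100 mm above the foot; under it a 20 mm collar, then the dome. Origin: centre of underside, z up. Starts upright in a low wooden tray: 2 x 2 cells 86 mm apart, walls 30 mm high, floor 5 mm above the bench.
- bell_white: shortest of four red glass bells, white rim, collar and top bead: 80 mm tall, skirt 46 mm across, 60 g. Straight upright handle 14 mm thick (bead 15) from 43 to 80 mm above the foot; under it a 20 mm collar, then the dome. Origin: centre of underside, z up. Starts upright in a low wooden tray: 2 x 2 cells 86 mm apart, walls 30 mm high, floor 5 mm above the bench.
- pad_1: cork pad 1 of four alike in a straight row on the black display board (an end of the row): fixed, 66 mm across, 2 mm thick, 80 mm from the next, centre to centre. Origin: centre of its underside, on the board's top, 22 mm above the bench; its top face is 2 mm above that. z up, y along the row from pad 1 to pad 4. The board (470 x 130 mm) lies fixed, placed and turned anew each time.
- pad_2: cork pad 2 of four alike in a straight row on the black display board: fixed, 66 mm across, 2 mm thick, 80 mm from the next, centre to centre. Origin: centre of its underside, on the board's top, 22 mm above the bench; its top face is 2 mm above that. z up, y along the row from pad 1 to pad 4. The board (470 x 130 mm) lies fixed, placed and turned anew each time.
- pad_3: cork pad 3 of four alike in a straight row on the black display board: fixed, 66 mm across, 2 mm thick, 80 mm from the next, centre to centre. Origin: centre of its underside, on the board's top, 22 mm above the bench; its top face is 2 mm above that. z up, y along the row from pad 1 to pad 4. The board (470 x 130 mm) lies fixed, placed and turned anew each time.
- pad_4: cork pad 4 of four alike in a straight row on the black display board (an end of the row): fixed, 66 mm across, 2 mm thick, 80 mm from the next, centre to centre. Origin: centre of its underside, on the board's top, 22 mm above the bench; its top face is 2 mm above that. z up, y along the row from pad 1 to pad 4. The board (470 x 130 mm) lies fixed, placed and turned anew each time.
- earring_tree: small wire earring tree, loose: brown wooden block foot 52 x 52 x 42 mm, copper wire trunk and short branches with coloured beads up to 141 mm, reaching 36 mm from its axis. It stands on the board in line with the pads, 80 mm beyond one end pad (pad 1 or pad 4, differs each time): the tallest bell belongs at this end. Origin: centre of the underside, z up.
- goblet: small clear glass goblet with a blue band, loose and light (120 g): foot 52 mm, rim 49 mm across, 96 mm tall. It stands on the board in line with the pads, 80 mm beyond the other end pad (away from the earring tree). Origin: centre of the underside, z up.

How it is judged:
By the outcome, as a careful person would: the job done as asked, in the order asked, and still so for the second after the job is handed in, with the robot touching nothing.
It also fails if it takes over 120 s, if anything falls off the work surface, if the arm or the gripper's body presses on something with over 40 N, if the wrist force passes 120 N, or if a joint passes its speed limit or range.

ROBOT

A 6-joint arm with a two-finger parallel gripper is mounted at the origin on the work surface. World frame = base frame: x ahead of the robot, y to its left, z up, the work surface at z = 0. Lengths are in mm, angles in degrees, forces in N, time in s.
With the tool pointing down it reaches from about 350 to 850 mm from the base axis. Payload 8.1 kg.
Tool frame: the origin (TCP) lies midway between the tips of the shut fingers; the grasp point (between the pads) lies 19 mm behind it; z points along the fingers, y is the line along which they close (so a half turn about z gives the same grasp; the last joint's range is limited). The gripper opens to 85 mm and grips with 20 to 120 N. Pads are 22 mm wide; open, the fingers measure 114 mm over their backs; the gripper's body (76 mm by 85 mm) begins 54 mm behind the grasp point. The pads swing forward as they close: fully open they stand 13 mm farther back than shut.
Start: joints at [69.706, 7.471, 85.268, -0, 87.261, -4.893], TCP at [159.323, 578.465, 201.992] pointing down, gripper open.
Joint ranges: [-169.43, 169.43], [-51.17, 129.36], [1.28, 143.12], [-76.62, 256.62], [0, 156.53], [-152.29, 152.29]. Speed limits (degrees/s): [136.94, 136.94, 159.86, 180, 180, 180].

INTERFACE

Orientations are given as [roll, pitch, yaw] about the fixed x, y, z axes, in that order (R = Rz(yaw) Ry(pitch) Rx(roll)).
In Python, from bench import r gives the robot as it stands.
- The arm moves only by the tool apply_moves, never from a script. Its argument "steps" is a list of rows, each a list of 7 numbers: the opening, from -1 (shut) to 1 (fully open), then the shift along the tool's x, y, z in mm, then the turn, a rotation vector about the tool's x, y, z in units of 5 degrees (1.0 is 5 degrees). A call has exactly 8 rows; each row shifts and turns the commanded pose from where the row before left it, along the tool's axes as they then stand; what a row does not reach is not made up. A row lasts 1/10 s, in which the tool goes at most 50 mm and 8.59 degrees, less where a joint would pass 70% of its speed; a pose out of reach is approached as far as the arm can. A call is refused whole if a number of a shift passes 50 or a number of a turn 1, either way. A call with a gripper value outside its range is refused whole. The fingers move at their own pace and stop on an object; "squeeze" is the grip in N (left out, the last holds). Time passes only in rows, so rows that do not move let the fingers close, or fill a call up. It gives the time, the measured TCP pose, the force, the opening and the grip force at its end, in the units of the state.
- r.sense(): the state, without advancing time (a new reading comes with each control period).
- r.snapshot(name): name is "scene" or "top" or "wrist"; returns a dict with "color" (480x640x3 uint8, blue, green, red), "depth" (480x640 float32, mm along the optical axis (not along the pixel's ray), 0 where there is no reading), "mtx" (3x3 intrinsics, pixels), "T" (4x4, takes a point from camera to world coordinates); the wrist camera has in their place "hand_eye" (4x4, takes a point from camera to tool coordinates, whose origin is the TCP and whose axes are the flange's). Camera axes: x right, y down, z forward; pixel columns grow to the right and rows downward; lengths in mm; the calibration is good to about 2 mm. A picture is of the moment at which its call begins: read the wrist's pose just before it.
- r.hand_in(): hands the job in; it is judged then, once.
The state is a dict: "time": time; "joint_pos": joint angles; "qd": joint speeds; "joint_efforts": joint torques, N m; "tool_pos": TCP position; "tcp_rot": TCP orientation; "ft_force": force on the tool from outside, world axes, zero at the start; "wrist_torque": the same for the moment, N m; "finger_gap": finger opening in mm; "grip_force": force on a finger pad.
Only numpy, scipy, OpenCV 4.12 (cv2) and the standard library are available. Lean on these libraries where they do the work, as an engineer would, in place of code of your own. Each camera call takes 0.05 s, during which the arm holds its last target. There are 200 camera calls.

## Working session

There is one attempt and no reset: what is moved stays moved. The work goes in short steps, Python scripts to look and compute and a tool call to move; the robot and the scene stay as the last step left them, time stands still between calls to the robot, and variables do not carry over. Pictures are saved under pics/ and viewed, at most 14 in all, crops included, and the job is handed in when it is done.

Besides the shell and the picture viewer there is one more tool, called after "Request:" as a command line: name --pt "numbers of a row" for each row, then --argument value for the rest. apply_moves: Moves the arm, as the interface text tells. Its arguments: {"type":"object","properties":{"steps":{"type":"array"},"squeeze":{"type":"number"}},"required":["steps"]}

```bash
mkdir -p pics; ls
python3 - <<'E'
from bench import r
import cv2,numpy as np
s=r.sense();print(s)
for n in("scene","top"):
    d=r.snapshot(n);cv2.imwrite(f"pics/{n}0.png",d["color"]);np.savez(f"{n}0.npz",**d);print(n,d["mtx"],d["T"])
E
```

```text
pics
{'time': 0.0, 'joint_pos': array([ 6.97068969e+01,  7.51492982e+00,  8.53288705e+01,  3.80950045e-04,
        8.72624363e+01, -4.89449016e+00]), 'qd': array([-0.06711458, -0.03670884, -0.01030897,  0.05374187,  0.04230197,
       -0.17082774]), 'joint_efforts': array([-1.89771417e-03, -5.69410908e+01, -5.00545442e+01, -2.70640221e-04,
        1.50946289e-02, -1.72465332e-05]), 'tool_pos': array([159.09948056, 577.89433246, 200.95026846]), 'tcp_rot': array([-1.79894183e+02, -9.44331070e-03,  1.64601360e+02]), 'ft_force': array([0.19126496, 0.0241174 , 0.49850943]), 'wrist_torque': array([ 0.00752426, -0.00953623,  0.0119034 ]), 'grip_force': 0.0, 'finger_gap': 85.3954375893577}
scene [[472.95853215   0.         320.48858445]
 [  0.         472.95853215 234.15743836]
 [  0.           0.           1.        ]] [[-8.90335864e-01  2.66297427e-01 -3.69307094e-01  9.26659655e+02]
 [ 4.54979002e-01  5.51023720e-01 -6.99547688e-01  7.63441880e+02]
 [ 1.72092194e-02 -7.90859368e-01 -6.11755918e-01  7.33986014e+02]
 [ 0.00000000e+00  0.00000000e+00  0.00000000e+00  1.00000000e+00]]
top [[454.44510625   0.         315.03288683]
 [  0.         454.44510625 225.79661177]
 [  0.           0.           1.        ]] [[ 2.29778379e-02 -9.94189142e-01  1.05166384e-01  4.42344339e+02]
 [-9.99604357e-01 -2.11404498e-02  1.85528978e-02 -9.92787188e+00]
 [-1.62218248e-02 -1.05551081e-01 -9.94281561e-01  9.53809610e+02]
 [ 0.00000000e+00  0.00000000e+00  0.00000000e+00  1.00000000e+00]]
```

View pics/scene0.png

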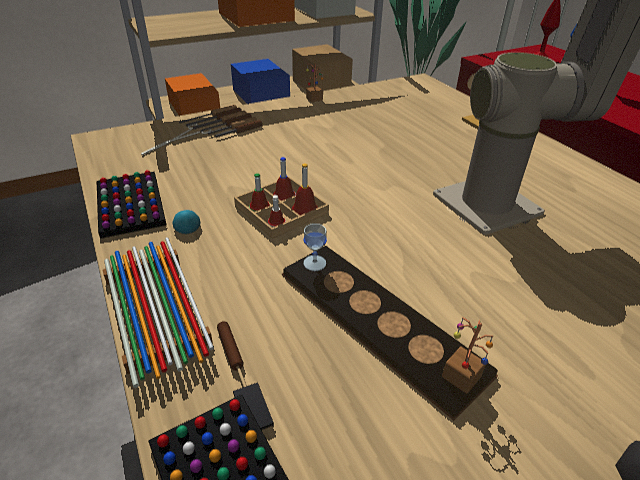

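View pics/top0.png

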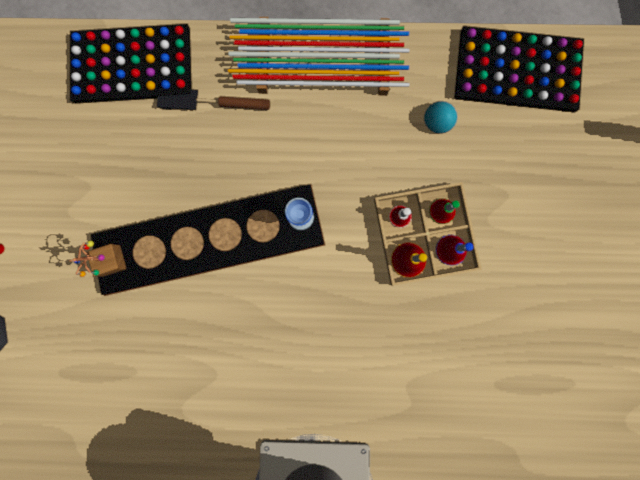

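Top image: pads at (149,252), (187,243), (225,235) and (263,226). The tree is at (105,260), at the left/+y end, and the goblet at (299,213). Bells: white (401,216), green (443,211), gold (409,260), blue (452,250). The scene view agrees with this.

```bash
cat > h.py <<'E'
import numpy as np,cv2
def ray(d,uv,T=None):
    T=d["T"] if T is None else T; K=d["mtx"]
    v=T[:3,:3]@np.linalg.solve(K,[uv[0],uv[1],1]); return T[:3,3],v
def onz(d,uv,z,T=None):
    o,v=ray(d,uv,T); return o+v*(z-o[2])/v[2]
def blob(m,c,rad):
    yy,xx=np.nonzero(m); k=np.hypot(xx-c[0],yy-c[1])<rad
    return np.array([xx[k].mean(),yy[k].mean()]),k.sum()
def tri(a,b):
    A=[];B=[]
    for o,v in(a,b):
        v=v/np.linalg.norm(v);P=np.eye(3)-np.outer(v,v);A.append(P);B.append(P@o)
    return np.linalg.lstsq(np.vstack(A),np.hstack(B),rcond=None)[0]
E
python3 - <<'E'
from h import *
t=dict(np.load("top0.npz"));s=dict(np.load("scene0.npz"))
H=lambda d:cv2.cvtColor(d["color"],cv2.COLOR_BGR2HSV)
ht,hs=H(t),H(s)
def masks(h):
    a=lambda l,u:cv2.inRange(h,l,u)>0
    return dict(gold=a((18,150,120),(32,255,255)),blue=a((108,150,110),(125,255,255)),green=a((45,120,60),(75,255,255)),white=a((0,0,120),(179,60,255)))
mt,ms=masks(ht),masks(hs)
cork=cv2.inRange(ht,(5,60,60),(20,200,255))>0
corks=cv2.inRange(hs,(5,60,60),(20,200,255))>0
P=[]
for c,cs in zip([(149,252),(187,243),(225,235),(263,226)],[(426,349),(394,324),(365,301),(339,282)]):
    u,n=blob(cork,c,19);us,ns=blob(corks,cs,20);p=onz(t,u,24);P.append(p);print("pad",u,n,p.round(1),ns,onz(s,us,24).round(1))
P=np.array(P);print(np.linalg.norm(np.diff(P,axis=0),axis=1),np.degrees(np.arctan2(*(P[3]-P[0])[[1,0]])))
Ct=dict(gold=(421,258),blue=(467,246),green=(455,205),white=(406,213));Cs=dict(gold=(305,167),blue=(283,159),green=(257,176),white=(276,198))
Ht=dict(gold=140,blue=120,green=100,white=80)
for k in Ct:
    u,n=blob(mt[k],Ct[k],8);v,m=blob(ms[k],Cs[k],6)
    z=Ht[k]
    print(k,u,n,v,m,"top",onz(t,u,z).round(1),"scene",onz(s,v,z).round(1),"tri",tri(ray(t,u),ray(s,v)).round(1))
E
```

```text
pad [148.86818182 251.54886364] 880 [480.1 348.1  24. ] 813 [480.5 350.9  24. ]
pad [186.82588774 242.86941581] 873 [499.7 270.6  24. ] 703 [500.1 273.3  24. ]
pad [224.78310502 234.03196347] 876 [519.7 193.   24. ] 615 [519.8 195.1  24. ]
pad [262.60451306 225.92755344] 842 [538.1 115.5  24. ] 530 [538.6 120.4  24. ]
[79.94748769 80.11963817 79.64546842] -76.00387584830126
gold [421.68918919 257.33783784] 74 [304.         164.36363636] 11 top [ 476. -186.  140.] scene [ 474.2 -191.3  140. ] tri [ 476.3 -185.6  143.4]
blue [468.4        246.32727273] 55 [282.28571429 158.42857143] 7 top [ 498.8 -275.3  120. ] scene [ 497.5 -277.1  120. ] tri [ 498.6 -274.8  121.4]
green [455.01754386 204.15789474] 57 [256.22222222 174.55555556] 9 top [ 579.4 -257.5  100. ] scene [ 579.3 -260.5  100. ] tri [ 579.7 -257.4  101.5]
white [405.97142857 212.51428571] 70 [275.13333333 196.33333333] 15 top [ 564.3 -168.8   80. ] scene [ 563.8 -172.4   80. ] tri [ 564.6 -168.8   82.2]
```

Request:
apply_moves --pt "0 0 0 -5 0 0 1" --pt "0 0 0 -5 0 0 1" --pt "0 0 0 -5 0 0 1" --pt "0 0 0 -5 0 0 1" --pt "0 0 0 -5 0 0 1" --pt "0 0 0 -5 0 0 1" --pt "0 0 0 -5 0 0 1" --pt "0 0 0 -5 0 0 1" --squeeze 30

```text
time: 0.9
tool_pos: [159.2, 578.1, 241.5]
tcp_rot: [-179.9, 0.0, 124.4]
ft_force: [-0.9, -0.7, 0.2]
finger_gap: 42.9
grip_force: 0.0
```

Request:
apply_moves --pt "0 0 0 0 0 0 1" --pt "0 0 0 0 0 0 1" --pt "0 0 0 0 0 0 1" --pt "0 0 0 0 0 0 1" --pt "0 0 0 0 0 0 0.1" --pt "0 0 0 0 0 0 0" --pt "0 0 0 0 0 0 0" --pt "0 0 0 0 0 0 0"

```text
time: 1.7
tool_pos: [159.3, 578.4, 241.9]
tcp_rot: [-180.0, 0.0, 104.2]
ft_force: [0.3, -1.1, -0.5]
finger_gap: 42.9
grip_force: 0.0
```

Request:
apply_moves --pt "0 -36 12 0 0 0 0" --pt "0 -36 12 0 0 0 0" --pt "0 -36 12 0 0 0 0" --pt "0 -36 12 0 0 0 0" --pt "0 -36 12 0 0 0 0" --pt "0 -36 12 0 0 0 0" --pt "0 -36 12 0 0 0 0" --pt "0 -36 12 0 0 0 0"

```text
time: 2.5
tool_pos: [323.2, 321.2, 242.2]
tcp_rot: [180.0, -0.0, 104.2]
ft_force: [0.2, 0.6, -0.6]
finger_gap: 42.8
grip_force: 0.0
```

Request:
apply_moves --pt "0 -36 4 0 0 0 0" --pt "0 -36 4 0 0 0 0" --pt "0 -36 4 0 0 0 0" --pt "0 -36 4 0 0 0 0" --pt "0 -36 4 0 0 0 0" --pt "0 -36 4 0 0 0 0" --pt "0 -36 3 0 0 0 0" --pt "0 -36 0 0 0 0 0"

```text
time: 3.3
tool_pos: [419.3, 48.3, 242.2]
tcp_rot: [180.0, 0.0, 104.1]
ft_force: [0.8, 0.4, 0.4]
finger_gap: 42.4
grip_force: 0.0
```

Request:
apply_moves --pt "0 -36 0 0 0 0 0" --pt "0 -36 0 0 0 0 0" --pt "0 -36 0 0 0 0 0" --pt "0 -36 0 0 0 0 0" --pt "0 -36 0 0 0 0 0" --pt "0 -30 0 0 0 0 0" --pt "0 -20 0 0 0 0 0" --pt "0 -12 0 0 0 0 0"

```text
time: 4.1
tool_pos: [477.9, -186.5, 241.9]
tcp_rot: [-180.0, 0.0, 104.1]
ft_force: [-0.1, -0.2, -0.3]
finger_gap: 42.5
grip_force: 0.0
```

Run:
```python
from bench import r
import cv2,numpy as np
s=r.sense();d=r.snapshot("wrist");print(s["tool_pos"],s["tcp_rot"],d["hand_eye"],d["mtx"])
np.savez("w1.npz",pos=s["tool_pos"],rot=s["tcp_rot"],**d);cv2.imwrite("pics/w1.png",d["color"])
```

```text
[ 477.91129503 -186.51366593  241.85383204] [-1.79985924e+02  3.26541499e-03  1.04053471e+02] [[-6.23076014e-04 -9.62557986e-01 -2.71075148e-01  6.86729563e+01]
 [ 9.99999387e-01 -8.47800540e-04  7.11911619e-04  9.87365724e-01]
 [-9.15073871e-04 -2.71074538e-01  9.62557924e-01 -1.71755981e+02]
 [ 0.00000000e+00  0.00000000e+00  0.00000000e+00  1.00000000e+00]] [[353.15233164   0.         313.06663176]
 [  0.         353.15233164 242.05136597]
 [  0.           0.           1.        ]]
```

View pics/w1.png

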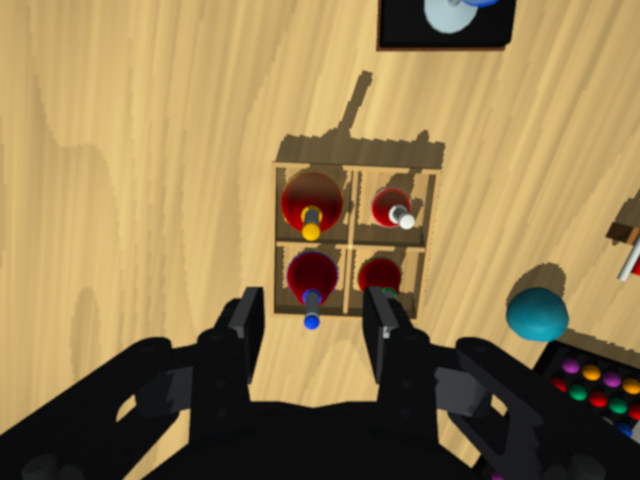

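The wrist view shows the beads: gold (311,231), blue (312,322), white (406,221), and green (390,293), partly hidden by a finger.

```bash
cat >> h.py <<'E'
from scipy.spatial.transform import Rotation as Ro
def WT(w):
    M=np.eye(4);M[:3,:3]=Ro.from_euler('xyz',w["rot"],degrees=True).as_matrix();M[:3,3]=w["pos"];return M@w["hand_eye"]
E
python3 - <<'E'
from h import *
w=dict(np.load("w1.npz"));T=WT(w);h=cv2.cvtColor(w["color"],cv2.COLOR_BGR2HSV)
a=lambda l,u:cv2.inRange(h,l,u)>0
for k,m,c,z in(("gold",a((15,150,120),(32,255,255)),(311,231),137),("blue",a((108,150,110),(125,255,255)),(312,322),117),("white",a((0,0,120),(179,60,255)),(406,221),77)):
    u,n=blob(m,c,9);print(k,u,n,onz(w,u,z,T).round(1))
E
```

```text
gold [310.95510204 231.11836735] 245 [ 477.4 -186.7  137. ]
blue [311.28275862 321.89655172] 145 [ 499.8 -276.1  117. ]
white [406.21153846 221.33173077] 208 [ 568.4 -169.3   77. ]
```

Request:
apply_moves --pt "0 0 0 24 0 0 0" --pt "0 0 0 26 0 0 0" --pt "0 0 0 26 0 0 0" --pt "0 0 0 26 0 0 0" --pt "0 0 0 22 0 0 0" --pt "0 0 0 16 0 0 0" --pt "0 0 0 10 0 0 0" --pt "0 0 0 6 0 0 0"

```text
time: 4.95
tool_pos: [477.6, -184.1, 85.3]
tcp_rot: [-180.0, -0.0, 104.1]
ft_force: [-0.4, -0.4, -0.7]
finger_gap: 42.9
grip_force: 0.0
```

Request:
apply_moves --pt "-0.3 0 0 0 0 0 0" --pt "-0.5 0 0 0 0 0 0" --pt "-0.6 0 0 0 0 0 0" --pt "-0.7 0 0 0 0 0 0" --pt "-0.8 0 0 0 0 0 0" --pt "-1 0 0 0 0 0 0" --pt "-1 0 0 0 0 0 0" --pt "-1 0 0 0 0 0 0" --squeeze 30

```text
time: 5.75
tool_pos: [478.3, -185.2, 86.6]
tcp_rot: [180.0, 0.0, 104.1]
ft_force: [-2.1, -0.2, 5.0]
finger_gap: 12.6
grip_force: 29.7
```

Request:
apply_moves --pt "-1 0 0 -4 0 0 0" --pt "-1 0 0 -10 0 0 0" --pt "-1 0 0 -20 0 0 0" --pt "-1 0 0 -28 0 0 0" --pt "-1 0 0 -28 0 0 0" --pt "-1 0 0 -28 0 0 0" --pt "-1 0 0 -20 0 0 0" --pt "-1 0 0 -12 0 0 0"

```text
time: 6.55
tool_pos: [478.6, -185.2, 238.6]
tcp_rot: [179.9, 0.1, 104.1]
ft_force: [0.4, 0.2, -2.1]
finger_gap: 12.8
grip_force: 29.4
```

Run:
```python
from bench import r
import cv2,numpy as np
s=r.sense();d=r.snapshot("wrist");print(s["tool_pos"],s["tcp_rot"],s["finger_gap"],s["grip_force"],s["ft_force"])
np.savez("w2.npz",pos=s["tool_pos"],rot=s["tcp_rot"],**d);cv2.imwrite("pics/w2.png",d["color"])
```

```text
[ 478.56349691 -185.23508598  238.63288909] [1.79872911e+02 1.06856423e-01 1.04099505e+02] 12.775654840423543 29.405991062521935 [ 0.40675483  0.23119955 -2.05943588]
```

View pics/w2.png

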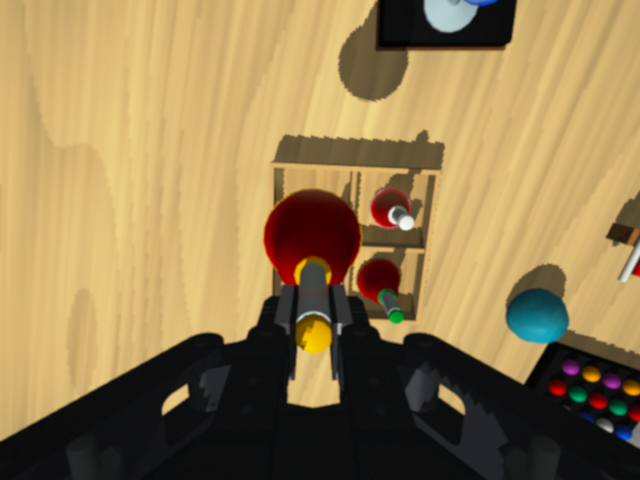

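The gold bell is in the grip and upright, with its bead at (314,333). The others stand undisturbed, with the green bead at (396,316).

Request:
apply_moves --pt "-1 8 2 0 0 0 0" --pt "-1 16 4 0 0 0 0" --pt "-1 24 6 0 0 0 0" --pt "-1 30 8 0 0 0 0" --pt "-1 36 9 0 0 0 0" --pt "-1 36 9 0 0 0 0" --pt "-1 36 9 0 0 0 0" --pt "-1 36 9 0 0 0 0"

```text
time: 7.4
tool_pos: [476.5, 46.7, 234.3]
tcp_rot: [-179.9, -0.1, 104.1]
ft_force: [0.6, -0.1, -2.0]
finger_gap: 13.3
grip_force: 29.4
```

Request:
apply_moves --pt "-1 36 9 0 0 0 0" --pt "-1 36 9 0 0 0 0" --pt "-1 36 9 0 0 0 0" --pt "-1 36 9 0 0 0 0" --pt "-1 36 9 0 0 0 0" --pt "-1 30 8 0 0 0 0" --pt "-1 24 6 0 0 0 0" --pt "-1 18 5 0 0 0 0"

```text
time: 8.2
tool_pos: [476.6, 306.2, 234.1]
tcp_rot: [-179.8, 0.0, 104.2]
ft_force: [0.4, 0.1, -0.9]
finger_gap: 12.8
grip_force: 29.4
```

Request:
apply_moves --pt "-1 14 4 0 0 0 0" --pt "-1 10 3 0 0 0 0" --pt "-1 8 2 0 0 0 0" --pt "-1 6 2 0 0 0 0" --pt "-1 4 1 0 0 0 0" --pt "-1 1.5 0.2 0 0 0 0" --pt "-1 0 0 0 0 0 0" --pt "-1 0 0 0 0 0 0"

```text
time: 9.0
tool_pos: [480.2, 348.8, 236.1]
tcp_rot: [180.0, 0.0, 104.1]
ft_force: [0.5, -0.1, -1.5]
finger_gap: 13.1
grip_force: 29.3
```

Run:
```python
from bench import r
import cv2,numpy as np
s=r.sense();d=r.snapshot("wrist");print(s["tool_pos"],s["tcp_rot"],s["finger_gap"],s["grip_force"],s["ft_force"])
np.savez("w3.npz",pos=s["tool_pos"],rot=s["tcp_rot"],**d);cv2.imwrite("pics/w3.png",d["color"])
```

```text
[480.15656138 348.83259474 236.08272248] [1.79993886e+02 6.77563776e-03 1.04078323e+02] 13.111026955903371 29.342555925250053 [ 0.51308308 -0.12494247 -1.51874175]
```

View pics/w3.png

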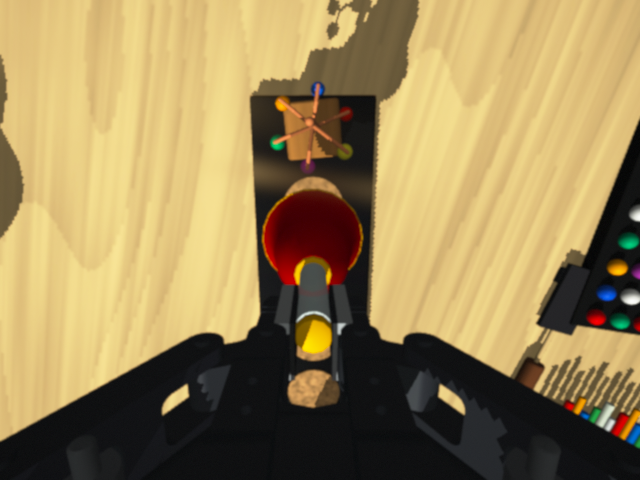

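Gold hangs over pad 1, with its skirt centred near (312,238). The pad's far edge is at (314,177), and the tree is clear at (310,122).

Run:
```python
from h import *
w=dict(np.load("w3.npz"));T=WT(w)
e=np.array([-.242,.970,0])
img=w["color"];h=cv2.cvtColor(img,cv2.COLOR_BGR2HSV)
c=cv2.inRange(h,(5,60,60),(20,200,255))
col=c[165:200,310:318].max(1);r0=165+np.argmax(col>0);print("edge row",r0,"pad centre",onz(w,(314,r0-.5),24,T)-33*e)
red=((h[...,0]<8)|(h[...,0]>170))&(h[...,1]>150)
red=red.astype(np.uint8)*255|cv2.inRange(h,(15,150,60),(32,255,255));red[320:]=0;red[:185]=0
red=cv2.morphologyEx(red,cv2.MORPH_OPEN,np.ones((5,5)))
k=max(cv2.findContours(red,0,2)[0],key=cv2.contourArea)[:,0]
top=k[k[:,1]<255];el=cv2.fitEllipse(top);print(el)
for z in (155,158):print("skirt",onz(w,el[0],z,T))
```

```text
edge row 174 pad centre [481.46144542 353.08609992  24.        ]
((311.82684326171875, 237.19577026367188), (91.24581909179688, 94.61013793945312), 76.46841430664062)
skirt [480.12408494 350.05856481 155.        ]
skirt [479.93735539 350.83742    158.        ]
```

Request:
apply_moves --pt "-1 1.2 0 8 0 0 0" --pt "-1 0 0 18 0 0 0" --pt "-1 0 0 24 0 0 0" --pt "-1 0 0 24 0 0 0" --pt "-1 0 0 22 0 0 0" --pt "-1 0 0 16 0 0 0" --pt "-1 0 0 8 0 0 0" --pt "-1 0 0 3 0 0 0"

```text
time: 9.85
tool_pos: [479.3, 350.0, 112.0]
tcp_rot: [-179.9, 0.0, 104.1]
ft_force: [0.5, 0.2, -1.7]
finger_gap: 12.9
grip_force: 29.3
```

Request:
apply_moves --pt "-1 0 0 2 0 0 0" --pt "-1 0 0 2 0 0 0" --pt "-1 0 0 2 0 0 0" --pt "-1 0 0 0 0 0 0" --pt "-1 0 0 0 0 0 0" --pt "-1 0 0 0 0 0 0" --pt "-1 0 0 0 0 0 0" --pt "-1 0 0 0 0 0 0"

```text
time: 10.65
tool_pos: [479.8, 350.4, 107.1]
tcp_rot: [180.0, -0.0, 104.1]
ft_force: [0.5, 0.8, -2.1]
finger_gap: 13.0
grip_force: 29.3
```

Request:
apply_moves --pt "-1 0 0 0.7 0 0 0" --pt "-1 0 0 0.7 0 0 0" --pt "-1 0 0 0.6 0 0 0" --pt "-1 0 0 0 0 0 0" --pt "-1 0 0 0 0 0 0" --pt "-1 0 0 0 0 0 0" --pt "-1 0 0 0 0 0 0" --pt "-1 0 0 0 0 0 0"

```text
time: 11.45
tool_pos: [480.0, 350.6, 105.7]
tcp_rot: [180.0, -0.0, 104.1]
ft_force: [-2.7, -0.3, 6.1]
finger_gap: 12.8
grip_force: 30.1
```

Request:
apply_moves --pt "-0.6 0 0 0 0 0 0" --pt "-0.5 0 0 0 0 0 0" --pt "-0.3 0 0 0 0 0 0" --pt "-0.1 0 0 0 0 0 0" --pt "0 0 0 0 0 0 0" --pt "0 0 0 -4 0 0 0" --pt "0 0 0 -8 0 0 0" --pt "0 0 0 -12 0 0 0"

```text
time: 12.25
tool_pos: [479.4, 350.1, 129.3]
tcp_rot: [-179.9, 0.0, 104.1]
ft_force: [0.5, 0.3, 1.2]
finger_gap: 42.8
grip_force: 0.0
```

Request:
apply_moves --pt "0 0 0 -20 0 0 0" --pt "0 0 0 -24 0 0 0" --pt "0 0 0 -24 0 0 0" --pt "0 0 0 -20 0 0 0" --pt "0 0 0 -10 0 0 0" --pt "0 0 0 -8 0 0 0" --pt "0 0 0 0 0 0 0" --pt "0 0 0 0 0 0 0"

```text
time: 13.05
tool_pos: [479.4, 350.2, 234.1]
tcp_rot: [-179.9, 0.0, 104.1]
ft_force: [-0.2, 1.1, 0.1]
finger_gap: 42.8
grip_force: 0.0
```

Run:
```python
from bench import r
from h import *
s=r.sense();d=r.snapshot("wrist");print(s["tool_pos"],s["tcp_rot"])
w=dict(pos=s["tool_pos"],rot=s["tcp_rot"],**d);np.savez("w4.npz",**w);cv2.imwrite("pics/w4.png",d["color"])
```

```text
[479.42218997 350.16633999 234.12852453] [-1.79934631e+02  2.03417893e-02  1.04100549e+02]
```

View pics/w4.png

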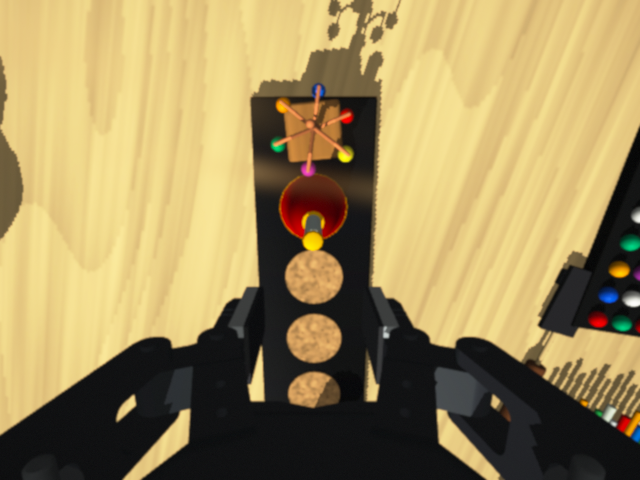

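Gold stands upright and covers pad 1, with its skirt centred near (313,207). Pads 2 and 3 are at (314,276) and (314,338), and the tree is untouched.

Run:
```python
from h import *
w=dict(np.load("w4.npz"));T=WT(w);h=cv2.cvtColor(w["color"],cv2.COLOR_BGR2HSV)
c=cv2.inRange(h,(5,60,60),(20,200,255))>0
p=[onz(w,blob(c,u,33)[0],24,T) for u in((314,276),(314,338))]
print("pads2,3",p,"extrap 1",2*p[0]-p[1], np.linalg.norm(p[0]-p[1]))
red=(((h[...,0]<8)|(h[...,0]>170))&(h[...,1]>150)).astype(np.uint8)*255|cv2.inRange(h,(8,150,40),(32,255,255))
red[:176]=0;red[248:]=0;red[:,:270]=0;red[:,355:]=0
red=cv2.morphologyEx(red,cv2.MORPH_OPEN,np.ones((5,5)))
k=max(cv2.findContours(red,0,2)[0],key=cv2.contourArea)[:,0];el=cv2.fitEllipse(k[k[:,1]<232]);print(el,"skirt",onz(w,el[0],27,T))
b,_=blob(cv2.inRange(h,(15,150,120),(32,255,255))>0,(313,242),9);print("bead",onz(w,b,156.5,T))
```

```text
pads2,3 [array([500.43938241, 272.62372052,  24.        ]), array([519.91163259, 195.2725909 ,  24.        ])] extrap 1 [480.96713223 349.97485015  24.        ] 79.76443932856358
((312.9355773925781, 206.62648010253906), (65.24614715576172, 70.32691955566406), 89.28003692626953) skirt [479.87228307 352.1260183   27.        ]
bead [480.8024978  348.91715986 156.5       ]
```

Request:
apply_moves --pt "0 -12 -3 0 0 0 0" --pt "0 -24 -5 0 0 0 0" --pt "0 -34 -7 0 0 0 0" --pt "0 -36 -8 0 0 0 0" --pt "0 -36 -8 0 0 0 0" --pt "0 -36 -8 0 0 0 0" --pt "0 -36 -8 0 0 0 0" --pt "0 -36 -8 0 0 0 0"

```text
time: 13.9
tool_pos: [486.4, 92.3, 234.2]
tcp_rot: [-179.9, 0.0, 104.1]
ft_force: [-0.5, -0.0, 0.9]
finger_gap: 42.5
grip_force: 0.0
```

Request:
apply_moves --pt "0 -36 -8 0 0 0 0" --pt "0 -36 -8 0 0 0 0" --pt "0 -36 -8 0 0 0 0" --pt "0 -36 -8 0 0 0 0" --pt "0 -36 -8 0 0 0 0" --pt "0 -36 -8 0 0 0 0" --pt "0 -36 -8 0 0 0 0" --pt "0 -36 -8 0 0 0 0"

```text
time: 14.7
tool_pos: [494.2, -202.3, 234.2]
tcp_rot: [-179.9, -0.0, 104.1]
ft_force: [0.3, -0.3, -0.7]
finger_gap: 43.2
grip_force: 0.0
```

Request:
apply_moves --pt "0 -30 -6 0 0 0 0" --pt "0 -20 -4 0 0 0 0" --pt "0 -12 -2 0 0 0 0" --pt "0 -8 -1.5 0 0 0 0" --pt "0 -4 -0.4 0 0 0 0" --pt "0 0 0 0 0 0 0" --pt "0 0 0 0 0 0 0" --pt "0 0 0 0 0 0 0"

```text
time: 15.5
tool_pos: [500.1, -274.8, 235.1]
tcp_rot: [180.0, -0.0, 104.2]
ft_force: [0.1, -0.5, -0.8]
finger_gap: 42.7
grip_force: 0.0
```

Run:
```python
from bench import r
from h import *
s=r.sense();d=r.snapshot("wrist");print(s["tool_pos"],s["tcp_rot"])
w=dict(pos=s["tool_pos"],rot=s["tcp_rot"],**d);np.savez("w5.npz",**w);cv2.imwrite("pics/w5.png",d["color"])
T=WT(w);h=cv2.cvtColor(d["color"],cv2.COLOR_BGR2HSV)
a=lambda l,u:cv2.inRange(h,l,u)>0
for k,m,g in(("blue",a((108,150,110),(125,255,255)),(499.5,-275.6,117.5)),("white",a((0,0,120),(179,60,255)),(566,-169,77.5)),("green",a((45,120,60),(75,255,255)),(579.5,-257.5,97.5))):
    q=np.linalg.inv(T)@[*g,1];q=d["mtx"]@q[:3];q=q[:2]/q[2]
    try:
        u,n=blob(m,q,15);u,n=blob(m,u,9);print(k,q,u,n,onz(w,u,g[2],T).round(1))
    except Exception as e:print(k,q,e)
```

```text
[ 500.08335785 -274.83091159  235.09329019] [ 1.79995548e+02 -3.97418015e-03  1.04157027e+02]
blue [310.72440206 228.09858575] [310.8018018  226.43693694] 222 [ 499.2 -274.2  117.5]
white [413.14008108 121.60251874] [412.59174312 122.03669725] 218 [ 565.6 -169.5   77.5]
green [402.15383742 225.01872578] [404.64814815 224.62962963] 216 [ 581.6 -256.6   97.5]
```

Request:
apply_moves --pt "0 0 0 24 0 0 0" --pt "0 0 0 26 0 0 0" --pt "0 0 0 26 0 0 0" --pt "0 0 0 26 0 0 0" --pt "0 0 0 24 0 0 0" --pt "0 0 0 18 0 0 0" --pt "0 0 0 11 0 0 0" --pt "0 0 0 6 0 0 0"

```text
time: 16.35
tool_pos: [499.6, -275.0, 73.1]
tcp_rot: [-180.0, -0.1, 104.1]
ft_force: [0.5, -0.9, 0.6]
finger_gap: 42.8
grip_force: 0.0
```

Request:
apply_moves --pt "-0.3 0 0 0 0 0 0" --pt "-0.5 0 0 0 0 0 0" --pt "-0.6 0 0 0 0 0 0" --pt "-0.7 0 0 0 0 0 0" --pt "-0.8 0 0 0 0 0 0" --pt "-1 0 0 0 0 0 0" --pt "-1 0 0 0 0 0 0" --pt "-1 0 0 0 0 0 0"

```text
time: 17.15
tool_pos: [500.4, -276.3, 75.2]
tcp_rot: [180.0, 0.1, 104.1]
ft_force: [-2.6, -1.1, 6.2]
finger_gap: 12.9
grip_force: 29.3
```

Request:
apply_moves --pt "-1 0 0 -4 0 0 0" --pt "-1 0 0 -10 0 0 0" --pt "-1 0 0 -20 0 0 0" --pt "-1 0 0 -28 0 0 0" --pt "-1 0 0 -28 0 0 0" --pt "-1 0 0 -28 0 0 0" --pt "-1 0 0 -20 0 0 0" --pt "-1 0 0 -12 0 0 0"

```text
time: 17.95
tool_pos: [500.7, -276.0, 226.9]
tcp_rot: [179.9, 0.1, 104.1]
ft_force: [0.8, 0.4, -1.0]
finger_gap: 12.7
grip_force: 29.3
```

Request:
apply_moves --pt "-1 8 2 0 0 0 0" --pt "-1 16 4 0 0 0 0" --pt "-1 24 6 0 0 0 0" --pt "-1 30 8 0 0 0 0" --pt "-1 36 9 0 0 0 0" --pt "-1 36 9 0 0 0 0" --pt "-1 36 9 0 0 0 0" --pt "-1 36 9 0 0 0 0"

```text
time: 18.75
tool_pos: [498.5, -43.8, 221.9]
tcp_rot: [-179.8, -0.1, 104.1]
ft_force: [1.6, 0.2, -1.8]
finger_gap: 12.6
grip_force: 29.3
```

Request:
apply_moves --pt "-1 36 9 0 0 0 0" --pt "-1 36 9 0 0 0 0" --pt "-1 36 9 0 0 0 0" --pt "-1 36 9 0 0 0 0" --pt "-1 36 9 0 0 0 0" --pt "-1 30 8 0 0 0 0" --pt "-1 24 6 0 0 0 0" --pt "-1 18 5 0 0 0 0"

```text
time: 19.55
tool_pos: [498.4, 215.8, 221.8]
tcp_rot: [-179.8, -0.0, 104.2]
ft_force: [-0.3, -0.3, -1.4]
finger_gap: 12.5
grip_force: 29.3
```

Request:
apply_moves --pt "-1 20 5 0 0 0 0" --pt "-1 14 3 0 0 0 0" --pt "-1 10 2 0 0 0 0" --pt "-1 7 2 0 0 0 0" --pt "-1 4 1 0 0 0 0" --pt "-1 2 0.2 0 0 0 0" --pt "-1 0 0 0 0 0 0" --pt "-1 0 0 0 0 0 0"

```text
time: 20.35
tool_pos: [500.0, 271.4, 224.1]
tcp_rot: [180.0, 0.0, 104.1]
ft_force: [0.4, -0.3, -1.0]
finger_gap: 12.8
grip_force: 29.3
```

Request:
apply_moves --pt "-1 0.3 0 8 0 0 0" --pt "-1 0 0 18 0 0 0" --pt "-1 0 0 24 0 0 0" --pt "-1 0 0 24 0 0 0" --pt "-1 0 0 22 0 0 0" --pt "-1 0 0 16 0 0 0" --pt "-1 0 0 8 0 0 0" --pt "-1 0 0 3 0 0 0"

```text
time: 21.15
tool_pos: [499.3, 271.8, 100.1]
tcp_rot: [-179.9, 0.0, 104.1]
ft_force: [-0.5, 0.1, -0.9]
finger_gap: 12.5
grip_force: 29.3
```

Request:
apply_moves --pt "-1 0 0 2 0 0 0" --pt "-1 0 0 2 0 0 0" --pt "-1 0 0 1 0 0 0" --pt "-1 0 0 1 0 0 0" --pt "-1 0 0 0.6 0 0 0" --pt "-1 0 0 0 0 0 0" --pt "-1 0 0 0 0 0 0" --pt "-1 0 0 0 0 0 0"

```text
time: 21.95
tool_pos: [499.7, 272.2, 94.5]
tcp_rot: [180.0, -0.0, 104.1]
ft_force: [0.0, -0.1, -1.7]
finger_gap: 13.0
grip_force: 29.3
```

Request:
apply_moves --pt "-1 0 0 0.6 0 0 0" --pt "-1 0 0 0.5 0 0 0" --pt "-1 0 0 0 0 0 0" --pt "-1 0 0 0 0 0 0" --pt "-1 0 0 0 0 0 0" --pt "-1 0 0 0 0 0 0" --pt "-1 0 0 0 0 0 0" --pt "-1 0 0 0 0 0 0"

```text
time: 22.75
tool_pos: [500.1, 272.4, 94.1]
tcp_rot: [179.9, -0.0, 104.1]
ft_force: [-2.2, -0.7, 5.1]
finger_gap: 12.6
grip_force: 29.9
```

Request:
apply_moves --pt "-0.6 0 0 0 0 0 0" --pt "-0.5 0 0 0 0 0 0" --pt "-0.3 0 0 0 0 0 0" --pt "-0.1 0 0 0 0 0 0" --pt "0 0 0 0 0 0 0" --pt "0 0 0 -4 0 0 0" --pt "0 0 0 -8 0 0 0" --pt "0 0 0 -12 0 0 0"

```text
time: 23.55
tool_pos: [499.4, 272.0, 117.6]
tcp_rot: [-179.9, 0.0, 104.1]
ft_force: [-0.2, -0.1, -0.1]
finger_gap: 42.9
grip_force: 0.0
```

Request:
apply_moves --pt "0 0 0 -20 0 0 0" --pt "0 0 0 -24 0 0 0" --pt "0 0 0 -24 0 0 0" --pt "0 0 0 -20 0 0 0" --pt "0 0 0 -14 0 0 0" --pt "0 0 0 -9 0 0 0" --pt "0 0 0 0 0 0 0" --pt "0 0 0 0 0 0 0"

```text
time: 24.35
tool_pos: [499.4, 272.0, 227.6]
tcp_rot: [-179.9, 0.0, 104.1]
ft_force: [0.2, -0.7, -0.2]
finger_gap: 42.9
grip_force: 0.0
```

Request:
apply_moves --pt "0 -12 -1 0 0 0 0" --pt "0 -24 -2 0 0 0 0" --pt "0 -34 -3 0 0 0 0" --pt "0 -36 -4 0 0 0 0" --pt "0 -36 -4 0 0 0 0" --pt "0 -36 -4 0 0 0 0" --pt "0 -36 -4 0 0 0 0" --pt "0 -36 -4 0 0 0 0"

```text
time: 25.15
tool_pos: [534.6, 21.1, 227.1]
tcp_rot: [-179.9, -0.0, 104.1]
ft_force: [1.2, 0.9, -0.1]
finger_gap: 42.6
grip_force: 0.0
```

Request:
apply_moves --pt "0 -36 -3 0 0 0 0" --pt "0 -36 -3 0 0 0 0" --pt "0 -36 -3 0 0 0 0" --pt "0 -36 -3 0 0 0 0" --pt "0 -36 -3 0 0 0 0" --pt "0 -36 -3 0 0 0 0" --pt "0 -30 -3 0 0 0 0" --pt "0 -20 -3 0 0 0 0"

```text
time: 25.95
tool_pos: [575.8, -243.0, 226.8]
tcp_rot: [-179.9, -0.1, 104.0]
ft_force: [0.6, 1.0, -0.3]
finger_gap: 42.6
grip_force: 0.0
```

Request:
apply_moves --pt "0 -10 -0.3 0 0 0 0" --pt "0 -5 0 0 0 0 0" --pt "0 -1.8 0 0 0 0 0" --pt "0 0 0 0 0 0 0" --pt "0 0 0 0 0 0 0" --pt "0 0 0 0 0 0 0" --pt "0 0 0 0 0 0 0" --pt "0 0 0 0 0 0 0"

```text
time: 26.75
tool_pos: [580.8, -256.5, 228.4]
tcp_rot: [180.0, 0.0, 104.1]
ft_force: [0.3, -0.4, 0.5]
finger_gap: 42.8
grip_force: 0.0
```

```bash
cat > look.py <<'E'
from bench import r
from h import *
s=r.sense();d=r.snapshot("wrist");print(s["tool_pos"],s["tcp_rot"])
w=dict(pos=s["tool_pos"],rot=s["tcp_rot"],**d)
T=WT(w);h=cv2.cvtColor(d["color"],cv2.COLOR_BGR2HSV)
a=lambda l,u:cv2.inRange(h,l,u)>0
for k,m,g in(("white",a((0,0,120),(179,60,255)),(566,-169,77.5)),("green",a((45,120,60),(75,255,255)),(581,-257,97.5))):
    q=np.linalg.inv(T)@[*g,1];q=d["mtx"]@q[:3];q=q[:2]/q[2]
    try:
        u,n=blob(m,q,15);u,n=blob(m,u,9);print(k,q,u,n,onz(w,u,g[2],T).round(1))
    except Exception as e:print(k,q,e)
d=r.snapshot("top");cv2.imwrite(f"pics/top{s['time']:.0f}.png",cv2.resize(d["color"][150:310,80:500],None,fx=1.9,fy=1.9));np.savez("topl.npz",**d);print(f"pics/top{s['time']:.0f}.png")
E
python3 look.py
```

```text
[ 580.7719103  -256.53235617  228.41297   ] [1.79993189e+02 5.42680337e-03 1.04124890e+02]
white [319.68865175 118.75038866] [320.375     119.0703125] 256 [ 566.6 -169.1   77.5]
green [311.78012148 224.43653572] [311.14084507 223.04694836] 213 [ 580.2 -255.9   97.5]
pics/top27.png
```

View pics/top27.png

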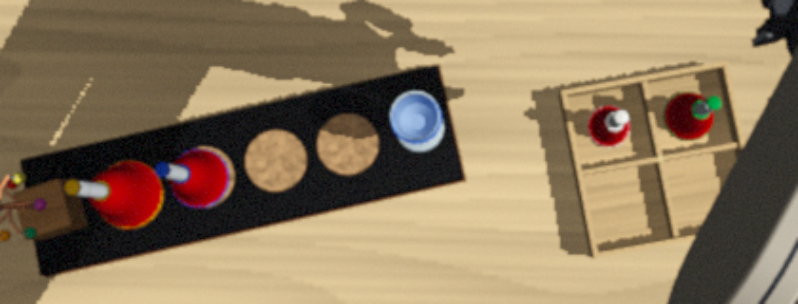

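Request:
apply_moves --pt "0 0 0 24 0 0 0" --pt "0 0 0 26 0 0 0" --pt "0 0 0 26 0 0 0" --pt "0 0 0 26 0 0 0" --pt "0 0 0 24 0 0 0" --pt "0 0 0 20 0 0 0" --pt "0 0 0 12 0 0 0" --pt "0 0 0 7 0 0 0"

```text
time: 27.65
tool_pos: [580.1, -256.6, 62.1]
tcp_rot: [-179.9, -0.1, 104.1]
ft_force: [0.1, -0.3, 0.1]
finger_gap: 42.8
grip_force: 0.0
```

Request:
apply_moves --pt "-0.3 0 0 0 0 0 0" --pt "-0.5 0 0 0 0 0 0" --pt "-0.6 0 0 0 0 0 0" --pt "-0.7 0 0 0 0 0 0" --pt "-0.8 0 0 0 0 0 0" --pt "-1 0 0 0 0 0 0" --pt "-1 0 0 0 0 0 0" --pt "-1 0 0 0 0 0 0"

```text
time: 28.45
tool_pos: [581.4, -257.5, 64.7]
tcp_rot: [179.9, 0.1, 104.1]
ft_force: [-2.1, -0.2, 6.1]
finger_gap: 12.6
grip_force: 29.4
```

Request:
apply_moves --pt "-1 0 0 -4 0 0 0" --pt "-1 0 0 -10 0 0 0" --pt "-1 0 0 -20 0 0 0" --pt "-1 0 0 -28 0 0 0" --pt "-1 0 0 -28 0 0 0" --pt "-1 0 0 -28 0 0 0" --pt "-1 0 0 -20 0 0 0" --pt "-1 0 0 -12 0 0 0"

```text
time: 29.25
tool_pos: [581.6, -257.2, 216.4]
tcp_rot: [179.9, 0.1, 104.1]
ft_force: [0.5, -0.1, -0.6]
finger_gap: 12.1
grip_force: 29.3
```

Gold stands at (127,193) and blue at (203,178) in the crop, both upright on their pads. The goblet and tree have not moved.

Request:
apply_moves --pt "-1 8 1 0 0 0 0" --pt "-1 16 2 0 0 0 0" --pt "-1 24 3 0 0 0 0" --pt "-1 30 3 0 0 0 0" --pt "-1 36 4 0 0 0 0" --pt "-1 36 4 0 0 0 0" --pt "-1 36 4 0 0 0 0" --pt "-1 36 4 0 0 0 0"

```text
time: 30.05
tool_pos: [548.9, -32.7, 211.0]
tcp_rot: [-179.8, -0.1, 104.1]
ft_force: [1.1, -0.8, -0.9]
finger_gap: 12.0
grip_force: 29.3
```

Request:
apply_moves --pt "-1 36 4 0 0 0 0" --pt "-1 36 4 0 0 0 0" --pt "-1 36 4 0 0 0 0" --pt "-1 36 4 0 0 0 0" --pt "-1 30 3 0 0 0 0" --pt "-1 20 2 0 0 0 0" --pt "-1 14 2 0 0 0 0" --pt "-1 8 1 0 0 0 0"

```text
time: 30.85
tool_pos: [520.1, 181.3, 211.9]
tcp_rot: [-179.9, -0.0, 104.2]
ft_force: [0.7, -0.2, -0.8]
finger_gap: 12.5
grip_force: 29.3
```

Request:
apply_moves --pt "-1 7 1 0 0 0 0" --pt "-1 4 0.5 0 0 0 0" --pt "-1 2.5 0 0 0 0 0" --pt "-1 1 0 0 0 0 0" --pt "-1 0 0 0 0 0 0" --pt "-1 0 0 0 0 0 0" --pt "-1 0 0 0 0 0 0" --pt "-1 0 0 0 0 0 0"

```text
time: 31.65
tool_pos: [519.5, 194.1, 213.4]
tcp_rot: [180.0, 0.0, 104.1]
ft_force: [-0.0, 0.8, -1.6]
finger_gap: 12.0
grip_force: 29.3
```

Request:
apply_moves --pt "-1 0.3 0.3 8 0 0 0" --pt "-1 0 0 18 0 0 0" --pt "-1 0 0 24 0 0 0" --pt "-1 0 0 24 0 0 0" --pt "-1 0 0 22 0 0 0" --pt "-1 0 0 16 0 0 0" --pt "-1 0 0 8 0 0 0" --pt "-1 0 0 3 0 0 0"

```text
time: 32.45
tool_pos: [519.1, 194.5, 89.3]
tcp_rot: [-179.9, 0.0, 104.1]
ft_force: [0.4, 0.6, -0.9]
finger_gap: 11.8
grip_force: 29.3
```

Request:
apply_moves --pt "-1 0 0 2 0 0 0" --pt "-1 0 0 2 0 0 0" --pt "-1 0 0 1 0 0 0" --pt "-1 0 0 1 0 0 0" --pt "-1 0 0 0.6 0 0 0" --pt "-1 0 0 0 0 0 0" --pt "-1 0 0 0 0 0 0" --pt "-1 0 0 0 0 0 0"

```text
time: 33.25
tool_pos: [519.7, 194.7, 83.8]
tcp_rot: [180.0, 0.0, 104.1]
ft_force: [0.6, -0.0, -0.5]
finger_gap: 12.2
grip_force: 29.3
```

Request:
apply_moves --pt "-1 0 0 0.5 0 0 0" --pt "-1 0 0 0.4 0 0 0" --pt "-1 0 0 0 0 0 0" --pt "-1 0 0 0 0 0 0" --pt "-1 0 0 0 0 0 0" --pt "-1 0 0 0 0 0 0" --pt "-1 0 0 0 0 0 0" --pt "-1 0 0 0 0 0 0"

```text
time: 34.05
tool_pos: [520.1, 194.8, 83.7]
tcp_rot: [179.9, -0.0, 104.1]
ft_force: [-1.8, -0.4, 5.0]
finger_gap: 12.4
grip_force: 29.9
```

Request:
apply_moves --pt "-0.6 0 0 0 0 0 0" --pt "-0.5 0 0 0 0 0 0" --pt "-0.3 0 0 0 0 0 0" --pt "-0.1 0 0 0 0 0 0" --pt "0 0 0 0 0 0 0" --pt "0 0 0 -4 0 0 0" --pt "0 0 0 -8 0 0 0" --pt "0 0 0 -12 0 0 0"

```text
time: 34.85
tool_pos: [519.3, 194.6, 107.1]
tcp_rot: [-179.9, 0.0, 104.1]
ft_force: [-0.5, -0.1, 0.7]
finger_gap: 42.7
grip_force: 0.0
```

Request:
apply_moves --pt "0 0 0 -20 0 0 0" --pt "0 0 0 -24 0 0 0" --pt "0 0 0 -24 0 0 0" --pt "0 0 0 -20 0 0 0" --pt "0 0 0 -14 0 0 0" --pt "0 0 0 -9 0 0 0" --pt "0 0 0 0 0 0 0" --pt "0 0 0 0 0 0 0"

```text
time: 35.65
tool_pos: [519.4, 194.6, 217.1]
tcp_rot: [-179.9, 0.0, 104.1]
ft_force: [0.2, -0.5, -0.5]
finger_gap: 42.6
grip_force: 0.0
```

Request:
apply_moves --pt "0 -12 -1 0 0 0 0" --pt "0 -24 -2 0 0 0 0" --pt "0 -34 -4 0 0 0 0" --pt "0 -36 -5 0 0 0 0" --pt "0 -36 -5 0 0 0 0" --pt "0 -36 -5 0 0 0 0" --pt "0 -36 -5 0 0 0 0" --pt "0 -36 -5 0 0 0 0"

```text
time: 36.45
tool_pos: [548.7, -57.8, 216.6]
tcp_rot: [-179.9, -0.0, 104.1]
ft_force: [0.6, -0.9, 0.0]
finger_gap: 42.6
grip_force: 0.0
```

Request:
apply_moves --pt "0 -36 -4 0 0 0 0" --pt "0 -30 -3 0 0 0 0" --pt "0 -20 -2 0 0 0 0" --pt "0 -14 -1.5 0 0 0 0" --pt "0 -8 -1 0 0 0 0" --pt "0 -4 -0.3 0 0 0 0" --pt "0 -2 0 0 0 0 0" --pt "0 0 0 0 0 0 0"

```text
time: 37.25
tool_pos: [565.9, -168.5, 217.8]
tcp_rot: [180.0, -0.0, 104.1]
ft_force: [0.6, 0.6, 0.1]
finger_gap: 42.8
grip_force: 0.0
```

```bash
python3 look.py
```

```text
[ 565.92400191 -168.46691232  217.81413288] [ 1.79997580e+02 -8.32455109e-03  1.04139327e+02]
white [311.63677119 222.17962044] [312.75845411 221.62801932] 207 [ 566.9 -168.3   77.5]
green [304.16302939 321.76601332] [nan nan] 0 [nan nan nan]
pics/top37.pngh.py:9: RuntimeWarning: Mean of empty slice.
  return np.array([xx[k].mean(),yy[k].mean()]),k.sum()
  ret = ret.dtype.type(ret / rcount)
```

Request:
apply_moves --pt "0 0 0.5 24 0 0 0" --pt "0 0 0 26 0 0 0" --pt "0 0 0 26 0 0 0" --pt "0 0 0 26 0 0 0" --pt "0 0 0 24 0 0 0" --pt "0 0 0 20 0 0 0" --pt "0 0 0 13 0 0 0" --pt "0 0 0 7 0 0 0"

```text
time: 38.15
tool_pos: [565.7, -168.2, 50.5]
tcp_rot: [-179.9, -0.1, 104.1]
ft_force: [-0.6, -0.1, 0.0]
finger_gap: 43.1
grip_force: 0.0
```

Request:
apply_moves --pt "-0.3 0 0 0 0 0 0" --pt "-0.5 0 0 0 0 0 0" --pt "-0.6 0 0 0 0 0 0" --pt "-0.7 0 0 0 0 0 0" --pt "-0.8 0 0 0 0 0 0" --pt "-1 0 0 0 0 0 0" --pt "-1 0 0 0 0 0 0" --pt "-1 0 0 0 0 0 0"

```text
time: 38.95
tool_pos: [567.1, -169.4, 53.1]
tcp_rot: [179.9, 0.1, 104.1]
ft_force: [-1.0, -0.4, 6.1]
finger_gap: 10.6
grip_force: 29.3
```

Request:
apply_moves --pt "-1 0 0 -4 0 0 0" --pt "-1 0 0 -10 0 0 0" --pt "-1 0 0 -20 0 0 0" --pt "-1 0 0 -28 0 0 0" --pt "-1 0 0 -28 0 0 0" --pt "-1 0 0 -28 0 0 0" --pt "-1 0 0 -20 0 0 0" --pt "-1 0 0 -12 0 0 0"

```text
time: 39.75
tool_pos: [567.3, -169.2, 204.9]
tcp_rot: [179.8, 0.1, 104.1]
ft_force: [0.6, -0.2, -0.2]
finger_gap: 10.6
grip_force: 29.3
```

Run:
```python
from bench import r
import cv2
print(r.sense()["tool_pos"]);cv2.imwrite("pics/w6.png",r.snapshot("wrist")["color"])
```

```text
[ 567.25498347 -169.18055179  204.86170385]
```

View pics/w6.png

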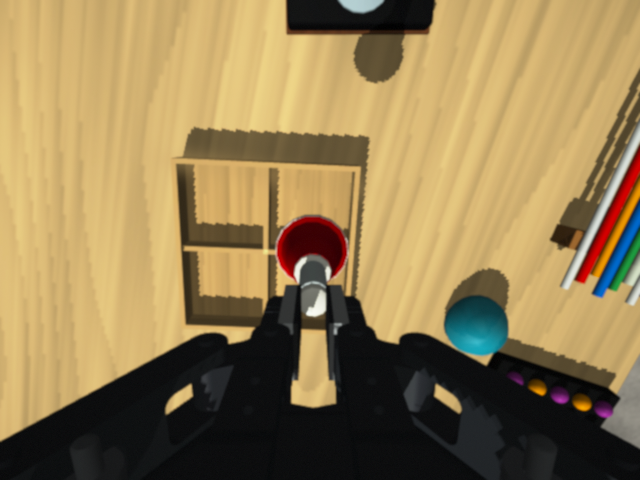

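The white bell is held upright at (312,250). The tray is now empty.

Request:
apply_moves --pt "-1 8 1 0 0 0 0" --pt "-1 16 2 0 0 0 0" --pt "-1 24 4 0 0 0 0" --pt "-1 30 5 0 0 0 0" --pt "-1 36 5 0 0 0 0" --pt "-1 36 5 0 0 0 0" --pt "-1 36 5 0 0 0 0" --pt "-1 36 5 0 0 0 0"

```text
time: 40.6
tool_pos: [541.4, 56.8, 199.9]
tcp_rot: [-179.8, -0.1, 104.1]
ft_force: [0.4, 0.2, 0.0]
finger_gap: 10.1
grip_force: 29.3
```

Request:
apply_moves --pt "-1 24 4 0 0 0 0" --pt "-1 16 3 0 0 0 0" --pt "-1 10 2 0 0 0 0" --pt "-1 6 1 0 0 0 0" --pt "-1 4 0.7 0 0 0 0" --pt "-1 2.5 0 0 0 0 0" --pt "-1 0 0 0 0 0 0" --pt "-1 0 0 0 0 0 0"

```text
time: 41.4
tool_pos: [538.6, 116.9, 201.8]
tcp_rot: [180.0, 0.0, 104.1]
ft_force: [0.6, -0.1, -0.4]
finger_gap: 10.6
grip_force: 29.3
```

Request:
apply_moves --pt "-1 0 0 0 0 0 0" --pt "-1 0 0 0 0 0 0" --pt "-1 0 0 0 0 0 0" --pt "-1 0 0 0 0 0 0" --pt "-1 0 0 0 0 0 0" --pt "-1 0 0 0 0 0 0" --pt "-1 0 0 0 0 0 0" --pt "-1 0 0 0 0 0 0"

```text
time: 42.2
tool_pos: [538.4, 117.5, 201.8]
tcp_rot: [180.0, 0.0, 104.1]
ft_force: [-0.3, -0.0, 0.1]
finger_gap: 10.6
grip_force: 29.3
```

Request:
apply_moves --pt "-1 0 0.5 8 0 0 0" --pt "-1 0 0 18 0 0 0" --pt "-1 0 0 24 0 0 0" --pt "-1 0 0 24 0 0 0" --pt "-1 0 0 22 0 0 0" --pt "-1 0 0 16 0 0 0" --pt "-1 0 0 8 0 0 0" --pt "-1 0 0 3 0 0 0"

```text
time: 43.0
tool_pos: [538.4, 117.5, 77.8]
tcp_rot: [-179.9, -0.0, 104.1]
ft_force: [0.5, -0.2, -0.9]
finger_gap: 10.6
grip_force: 29.3
```

Request:
apply_moves --pt "-1 0 0 2 0 0 0" --pt "-1 0 0 2 0 0 0" --pt "-1 0 0 1 0 0 0" --pt "-1 0 0 1 0 0 0" --pt "-1 0 0 0.6 0 0 0" --pt "-1 0 0 0 0 0 0" --pt "-1 0 0 0 0 0 0" --pt "-1 0 0 0 0 0 0"

```text
time: 43.8
tool_pos: [539.1, 117.6, 72.3]
tcp_rot: [180.0, 0.0, 104.1]
ft_force: [-0.2, 0.4, -0.4]
finger_gap: 10.8
grip_force: 29.3
```

Request:
apply_moves --pt "-1 0 0 0.5 0 0 0" --pt "-1 0 0 0.4 0 0 0" --pt "-1 0 0 0 0 0 0" --pt "-1 0 0 0 0 0 0" --pt "-1 0 0 0 0 0 0" --pt "-1 0 0 0 0 0 0" --pt "-1 0 0 0 0 0 0" --pt "-1 0 0 0 0 0 0"

```text
time: 44.6
tool_pos: [539.5, 117.6, 72.2]
tcp_rot: [179.9, 0.0, 104.1]
ft_force: [-2.1, -0.1, 5.5]
finger_gap: 10.6
grip_force: 30.2
```

Request:
apply_moves --pt "-0.6 0 0 0 0 0 0" --pt "-0.5 0 0 0 0 0 0" --pt "-0.3 0 0 0 0 0 0" --pt "-0.1 0 0 0 0 0 0" --pt "0 0 0 0 0 0 0" --pt "0 0 0 -4 0 0 0" --pt "0 0 0 -8 0 0 0" --pt "0 0 0 -12 0 0 0"

```text
time: 45.4
tool_pos: [538.5, 117.5, 95.6]
tcp_rot: [-179.9, -0.0, 104.1]
ft_force: [-0.7, -0.6, -0.3]
finger_gap: 43.0
grip_force: 0.0
```

Request:
apply_moves --pt "0 0 0 -20 0 0 0" --pt "0 0 0 -30 0 0 0" --pt "0 0 0 -30 0 0 0" --pt "0 0 0 -30 0 0 0" --pt "0 0 0 -24 0 0 0" --pt "0 0 0 -16 0 0 0" --pt "0 0 0 -8 0 0 0" --pt "0 0 0 0 0 0 0"

```text
time: 46.2
tool_pos: [539.5, 117.6, 254.5]
tcp_rot: [179.9, 0.0, 104.1]
ft_force: [1.1, 0.5, -0.5]
finger_gap: 42.9
grip_force: 0.0
```

Request:
apply_moves --pt "0 -12 -2 0 0 0 0" --pt "0 -24 -4 0 0 0 0" --pt "0 -34 -6 0 0 0 0" --pt "0 -36 -6 0 0 0 0" --pt "0 -36 -6 0 0 0 0" --pt "0 -36 -6 0 0 0 0" --pt "0 -36 -6 0 0 0 0" --pt "0 -30 -6 0 0 0 0"

```text
time: 47.0
tool_pos: [556.4, -131.9, 251.2]
tcp_rot: [-179.8, -0.1, 104.0]
ft_force: [0.2, 0.1, -1.2]
finger_gap: 42.6
grip_force: 0.0
```

Request:
apply_moves --pt "0 -30 -6 0 0 0 0" --pt "0 -30 -6 0 0 0 0" --pt "0 -20 -4 0 0 0 0" --pt "0 -10 0 0 0 0 0" --pt "0 0 0 0 0 0 0" --pt "0 0 0 0 0 0 0" --pt "0 0 0 0 0 0 0" --pt "0 0 0 0 0 0 0"

```text
time: 47.8
tool_pos: [564.2, -219.5, 253.4]
tcp_rot: [180.0, -0.0, 104.2]
ft_force: [0.0, 0.0, 0.4]
finger_gap: 42.9
grip_force: 0.0
```

Run:
```python
from bench import r
from h import *
d=r.snapshot("top");cv2.imwrite("pics/topf.png",cv2.resize(d["color"][150:310,60:340],None,fx=2.8,fy=2.8,interpolation=2))
s=r.snapshot("scene");cv2.imwrite("pics/scenef.png",s["color"])
h=cv2.cvtColor(d["color"],cv2.COLOR_BGR2HSV)
a=lambda l,u:cv2.inRange(h,l,u)>0
P=[(480.5,349.4),(500.1,271.8),(519.8,194.4),(539.2,116.8)]
for (k,m),p,H in zip([("gold",a((18,150,120),(32,255,255))),("blue",a((108,150,110),(125,255,255))),("green",a((45,120,60),(75,255,255))),("white",a((0,0,120),(179,60,255)))],P,(140,120,100,80)):
    z=24+H-4;q=np.linalg.inv(d["T"])@[*p,z,1];q=d["mtx"]@q[:3];q=q[:2]/q[2]
    u,n=blob(m,q,7);print(k,n,onz(d,u,z).round(1),p)
```

```text
gold 29 [478.8 351.4 160. ] (480.5, 349.4)
blue 32 [498.2 275.2 140. ] (500.1, 271.8)
green 60 [518.2 196.  120. ] (519.8, 194.4)
white 97 [536.5 115.3 100. ] (539.2, 116.8)
```

View pics/topf.png

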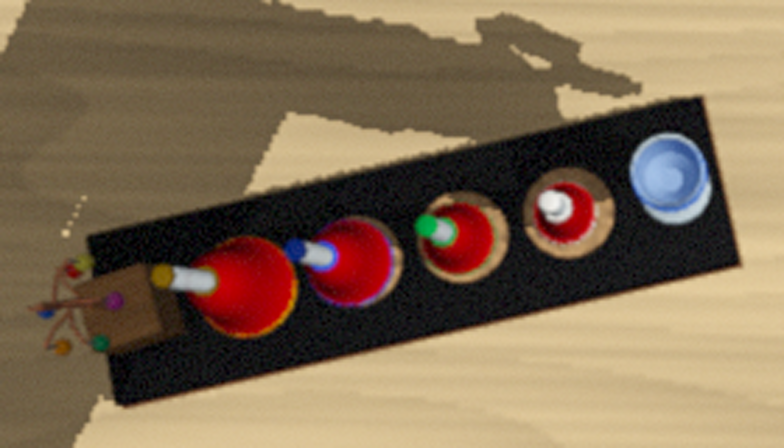

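View pics/scenef.png

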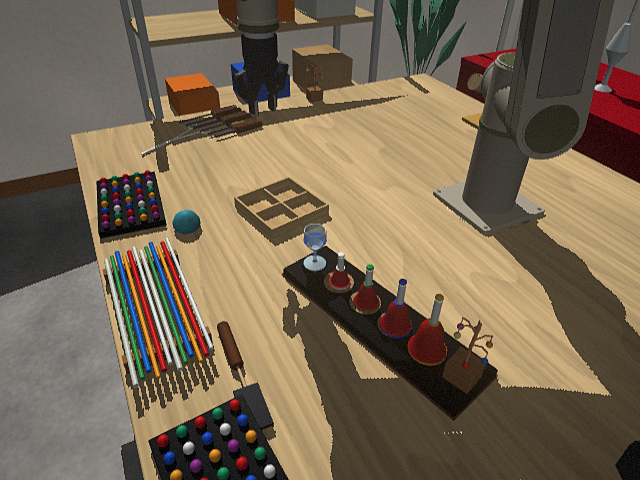

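All four bells stand upright in height order, gold, blue, green and white, from tree to goblet. In the top crop their skirts are at about (249,287), (351,262), (458,240) and (568,213), within about 3 mm of the pad centres. The tree and goblet have not moved.

```bash
python3 -c "
from bench import r
print(r.hand_in())"
```

```text
the job is handed in; nothing more can be done
None
```

All four bells stand upright on their pads in height order, gold by the earring tree down to white by the goblet, each within about 3 mm of its pad's centre by my camera measurements; tree and goblet unmoved, job handed in at about 48 s, verdict not shown.

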